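# Set out the model aircraft on the display ledge

## Task

Move the four model aircraft from the black storage tray to the dark wooden display ledge, one to a bay, in the same order counted from the brass post that stands at one end of each: the aircraft nearest the tray's post goes into the bay nearest the ledge's post, and so on to the last. Stand each one on its wheels in the middle of its bay, lengthwise between the ribs with its nose pointing away from the robot as it stood in the tray, and set it down rather than drop it.

Things in the scene. Friction and masses are not known exactly. Their poses are not given: they have to be found in the camera images.
- prop_mid (a point): Model propeller plane: straight wide wing (span 86, 28 deep), black propeller, one fin; 98 mm long, nose 49 ahead. Bare metal, black wheels and canopy, 0.13 kg. Point: middle of the fuselage, 36 mm above the wheels' underside, near the balance point; x to the nose, z up. Fuselage 27 mm wide, top 49 mm, wing tops 13 mm, fins up to 71 mm above the underside. Grasp across the fuselage here.
- liner_mid (a point): Model airliner: narrow swept-back wings (span 92) with an engine under each, one fin; 110 mm long, nose 56 ahead. Bare metal, black wheels and canopy, 0.13 kg. Point: middle of the fuselage, 36 mm above the wheels' underside, near the balance point; x to the nose, z up. Fuselage 27 mm wide, top 49 mm, wing tops 13 mm, fins up to 71 mm above the underside. Grasp across the fuselage here.
- delta_mid (a point): Model delta jet: big triangular wings (span 85) back to the tail, two fins; 104 mm long, nose 54 ahead. Bare metal, black wheels and canopy, 0.13 kg. Point: middle of the fuselage, 36 mm above the wheels' underside, near the balance point; x to the nose, z up. Fuselage 27 mm wide, top 49 mm, wing tops 13 mm, fins up to 71 mm above the underside. Grasp across the fuselage here.
- boom_mid (a point): Model twin-boom plane: straight wing (span 86), two booms (16 high, 29 off the middle) to a crosswise tailplane; 98 mm long, nose 40 ahead. Bare metal, black wheels and canopy, 0.13 kg. Point: middle of the fuselage, 36 mm above the wheels' underside, near the balance point; x to the nose, z up. Fuselage 27 mm wide, top 49 mm, wing tops 13 mm, fins up to 71 mm above the underside. Grasp across the fuselage here.
- pad_prop: Fixed flat cork pad (90 x 70 x 3 mm) on the tray on which the propeller plane stands at the start; it never moves, so it marks that aircraft's place in the tray's row. Origin: centre of its underside. The four pads look alike.
- pad_liner: Fixed flat cork pad (90 x 70 x 3 mm) on the tray on which the airliner stands at the start; it never moves, so it marks that aircraft's place in the tray's row. Origin: centre of its underside. The four pads look alike.
- pad_delta: Fixed flat cork pad (90 x 70 x 3 mm) on the tray on which the delta jet stands at the start; it never moves, so it marks that aircraft's place in the tray's row. Origin: centre of its underside. The four pads look alike.
- pad_boom: Fixed flat cork pad (90 x 70 x 3 mm) on the tray on which the twin-boom plane stands at the start; it never moves, so it marks that aircraft's place in the tray's row. Origin: centre of its underside. The four pads look alike.
- tray: Storage tray: black plastic plate, fixed, 130 deep (x) by 470 wide (y) by 12 mm thick. Origin: middle of its rear (robot-side) bottom edge; x away from the robot, y along the row. Brass post (12 thick, 45 tall) at its +y end (65, 222 mm). Aircraft stand in any order at x 65 mm, y 156, 52, -52, -156 mm, wheels 15 mm above the table, noses to +x. Either rack may be the nearer to the robot.
- ledge: Display ledge: dark wooden plate, fixed, 130 deep (x) by 470 wide (y) by 12 mm thick. Origin: middle of its rear (robot-side) bottom edge; x away from the robot, y along the row. Empty at first. Brass post at its -y end (65, -222 mm), opposite to the tray's. Low brass ribs (4 high, 4 wide) bound four bays 104 wide, centres x 65 mm, y -156, -52, 52, 156 mm, floor 12 mm above the table.
Things that resemble listed ones, but are neither listed nor needed, are in the scene too. Leave any orange or turquoise look-alike of the part that bears boom_mid alone.

How it is judged:
At the end, for the whole second after the job is handed in: Each aircraft stands in the ledge bay with the same number from the post as its pad on the tray: within 13 mm of the bay centre along the row, 15 mm across, 5 mm in height, upright within 0.1 rad, lengthwise within 0.22 rad, nose to the front, at rest (under 20 mm/s) (((y of pad_prop in the frame of tray between 0.126 and 0.186 m and y of prop_mid in the frame of ledge between -0.169 and -0.143 m) or (y of pad_prop in the frame of tray between 0.022 and 0.082 m and y of prop_mid in the frame of ledge between -0.065 and -0.039 m) or (y of pad_prop in the frame of tray between -0.082 and -0.022 m and y of prop_mid in the frame of ledge between 0.039 and 0.065 m) or (y of pad_prop in the frame of tray between -0.186 and -0.126 m and y of prop_mid in the frame of ledge between 0.143 and 0.169 m)) and x of prop_mid in the frame of ledge between 0.05 and 0.08 m and z of prop_mid in the frame of ledge between 0.043 and 0.053 m and angle between each of prop_mid, liner_mid, delta_mid, boom_mid's own z axis and vertical below 0.1 rad and angle between the x axis of each of prop_mid, liner_mid, delta_mid, boom_mid and the x axis of ledge, either way round below 0.22 rad and x of ledge in the frame of prop_mid below -0.03 m and linear speed of each of prop, liner, delta, boom below 0.02 m/s and ((y of pad_liner in the frame of tray between 0.126 and 0.186 m and y of liner_mid in the frame of ledge between -0.169 and -0.143 m) or (y of pad_liner in the frame of tray between 0.022 and 0.082 m and y of liner_mid in the frame of ledge between -0.065 and -0.039 m) or (y of pad_liner in the frame of tray between -0.082 and -0.022 m and y of liner_mid in the frame of ledge between 0.039 and 0.065 m) or (y of pad_liner in the frame of tray between -0.186 and -0.126 m and y of liner_mid in the frame of ledge between 0.143 and 0.169 m)) and x of liner_mid in the frame of ledge between 0.05 and 0.08 m and z of liner_mid in the frame of ledge between 0.043 and 0.053 m and x of ledge in the frame of liner_mid below -0.03 m and ((y of pad_delta in the frame of tray between 0.126 and 0.186 m and y of delta_mid in the frame of ledge between -0.169 and -0.143 m) or (y of pad_delta in the frame of tray between 0.022 and 0.082 m and y of delta_mid in the frame of ledge between -0.065 and -0.039 m) or (y of pad_delta in the frame of tray between -0.082 and -0.022 m and y of delta_mid in the frame of ledge between 0.039 and 0.065 m) or (y of pad_delta in the frame of tray between -0.186 and -0.126 m and y of delta_mid in the frame of ledge between 0.143 and 0.169 m)) and x of delta_mid in the frame of ledge between 0.05 and 0.08 m and z of delta_mid in the frame of ledge between 0.043 and 0.053 m and x of ledge in the frame of delta_mid below -0.03 m and ((y of pad_boom in the frame of tray between 0.126 and 0.186 m and y of boom_mid in the frame of ledge between -0.169 and -0.143 m) or (y of pad_boom in the frame of tray between 0.022 and 0.082 m and y of boom_mid in the frame of ledge between -0.065 and -0.039 m) or (y of pad_boom in the frame of tray between -0.082 and -0.022 m and y of boom_mid in the frame of ledge between 0.039 and 0.065 m) or (y of pad_boom in the frame of tray between -0.186 and -0.126 m and y of boom_mid in the frame of ledge between 0.143 and 0.169 m)) and x of boom_mid in the frame of ledge between 0.05 and 0.08 m and z of boom_mid in the frame of ledge between 0.043 and 0.053 m and x of ledge in the frame of boom_mid below -0.03 m); the robot touches nothing.
It fails at once if an aircraft falls freely from more than 4 cm above the racks (height (world z) of prop_mid above 0.092 m and contact force between anything else and prop below 0.02 N).
It fails at once if an aircraft falls freely from more than 4 cm above the racks (height (world z) of liner_mid above 0.092 m and contact force between anything else and liner below 0.02 N).
It fails at once if an aircraft falls freely from more than 4 cm above the racks (height (world z) of delta_mid above 0.092 m and contact force between anything else and delta below 0.02 N).
It fails at once if an aircraft falls freely from more than 4 cm above the racks (height (world z) of boom_mid above 0.092 m and contact force between anything else and boom below 0.02 N).
It also fails if it takes over 86 s, if anything falls off the work surface, if the arm or the gripper's body presses on something with over 40 N, if the wrist force passes 120 N, or if a joint passes its speed limit or range.

## Robot

A 6-joint arm with a two-finger parallel gripper is mounted at the origin on the work surface. World frame = base frame: x ahead of the robot, y to its left, z up, the work surface at z = 0. Lengths are in m, angles in rad, forces in N, time in s.
With the tool pointing down it reaches from about 0.35 to 0.85 m from the base axis. Payload 8.1 kg.
Tool frame: the origin (TCP) lies between the finger pads; the fingertips stand nose_length ahead of it and the grasp point (between the pads) lies 2 mm behind it (nose_length is the distance from the TCP to the fingertips, in m); z points along the fingers, x is the direction in which the jaws open and shut, and the axes are right-handed (so a half turn about z gives the same grasp; the last joint's range is limited). The gripper opens to 93 mm and grips with 3 to 60 N. Pads are 15 mm wide; open, the fingers measure 128 mm over their backs; the gripper's body (75 mm by 188 mm) begins 65 mm behind the grasp point.
Start: joints at [-1.323, 0.13, 1.488, -0, 1.523, -0.085], TCP at [0.196, -0.567, 0.236] pointing down, gripper open.
Joint ranges: [-2.96, 2.96], [-0.89, 2.26], [0.02, 2.5], [-1.34, 4.48], [0, 2.73], [-2.66, 2.66]. Speed limits (rad/s): [2.39, 2.39, 2.79, 3.14, 3.14, 3.14].

## Interface

Orientations are given as a rotation vector (axis times angle).
In Python, from plant import * gives the robot as it stands.
- The arm moves only by the tool carry_out, never from a script. Its argument "steps" is a list of rows, each an object with "xyz": the shift along the world's x, y, z in cm, a list of three; "rot": the turn, a rotation vector about the world's x, y, z in degrees, a list of three. In form: [{"xyz": [tx, ty, tz], "rot": [rx, ry, rz]}, ...]. A call has 1 to 10 rows; each row is the pose to reach, as a shift and turn from the pose commanded when the call began; what a row does not reach only later rows make up. A row lasts 1/10 s, in which the tool goes at most 50 mm and 8.59 degrees, less where a joint would pass 70% of its speed; a pose out of reach is approached as far as the arm can. A call with a gripper value outside its range is refused whole. "grip" is the opening, from 0 (shut) to 1 (fully open), set as the call begins (left out, the last holds). The fingers move at their own pace and stop on an object; "force" is the grip in N (left out, the last holds). Time passes only in rows, so rows that repeat a pose let the fingers close. It gives the time, the measured TCP pose, the force and the opening at its end, in the units of the state.
- read_state(): the state, without advancing time (a new reading comes with each control period).
- read_camera(name): name is "scene" or "side" or "wrist"; returns the picture (384x512x3 uint8, red, green, blue); there is no depth.
- calibration(name): a dict with "fov_y" (degrees; the focal length in pixels is half the picture's height over the tangent of half this angle, whatever the lens; pixels are square), "cx", "cy" (the principal point, pixels), "xyz" and "attitude" of the camera in the world. Camera axes: x right, y down, z forward; pixel columns grow to the right and rows downward; lengths in m; the calibration is good to about 2 mm. The wrist camera is an equidistant fisheye: a pixel r from the principal point sees the ray r / f radians off the axis. A picture is of the moment at which its call begins: read the wrist's pose just before it. calibration takes no time and is no camera call; for the wrist camera it gives the pose at the moment of the call.
- close_job(): hands the job in, once; it reports no verdict.
The state is a dict: "t": time; "q": joint angles; "dq": joint speeds; "joint_torque": joint torques, N m; "tool_pos": TCP position; "orientation": TCP orientation; "force": force on the tool from outside, world axes, zero at the start; "wrist_torque": the same for the moment, N m; "opening": finger opening in m.
Only numpy, scipy, OpenCV 4.12 (cv2) and the standard library are available. Lean on these libraries where they do the work, as an engineer would, in place of code of your own. Each camera call takes 0.05 s, during which the arm holds its last target.

## Working session

There is one attempt and no reset: what is moved stays moved. The work goes in short steps, Python scripts to look and compute and a tool call to move; the robot and the scene stay as the last step left them, time stands still between calls to the robot, and variables do not carry over. Pictures are saved under pics/ and viewed, and the job is handed in when it is done.

Besides the shell and the picture viewer there is one more tool, called after "Call:" as name(argument=value, ...) on one line, values as JSON. carry_out: Moves the arm, as the interface text tells. Its arguments: {"type":"object","properties":{"steps":{"type":"array","items":{"type":"object","properties":{"xyz":{"type":"array","items":{"type":"number"}},"rot":{"type":"array","items":{"type":"number"}}}}},"grip":{"type":"number"},"force":{"type":"number"}},"required":["steps"]}

```bash
mkdir -p pics; ls
python3 - <<'E'
from plant import *
import cv2
s=read_state();print({k:s[k] for k in('t','tool_pos','orientation','force','opening')})
try: print(nose_length)
except Exception as e: print(e)
for n in('scene','side','wrist'):
    print(n,calibration(n)); cv2.imwrite(f'pics/{n}0.png',read_camera(n)[:,:,::-1])
E
```

```text
pics
{'t': 0.0, 'tool_pos': array([ 0.19589248, -0.56653188,  0.2345854 ]), 'orientation': array([-2.55770456e+00,  1.82208254e+00,  2.26537631e-03]), 'force': array([0.61525281, 0.41454404, 1.21223787]), 'opening': 0.09288786929366705}
0.017
scene {'fov_y': 44.0508135492844, 'cx': 262.0726801185902, 'cy': 189.48105911615386, 'xyz': array([0.87512955, 0.13607673, 0.83436404]), 'attitude': array([-1.42797585, -2.38628895,  0.65849465])}
side {'fov_y': 53.00531225596398, 'cx': 251.81412311532256, 'cy': 195.30611911285578, 'xyz': array([0.43122094, 0.72382   , 0.55147646]), 'attitude': array([-0.05322201,  2.71841612, -1.5557086 ])}
wrist {'fov_y': 65.70646984690485, 'cx': 255.44610565623245, 'cy': 187.8778111495586, 'xyz': array([ 0.2706526 , -0.54086723,  0.38429554]), 'attitude': array([ 2.36096784, -1.68276162, -0.24377755])}
```

View pics/scene0.png

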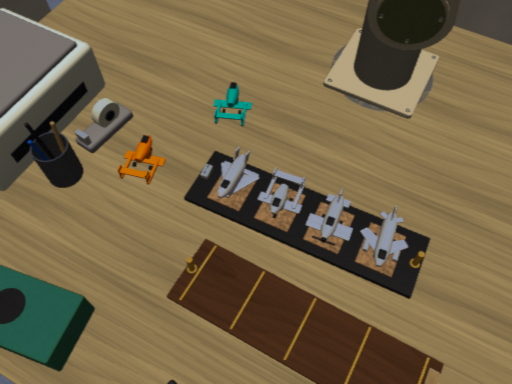

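View pics/side0.png

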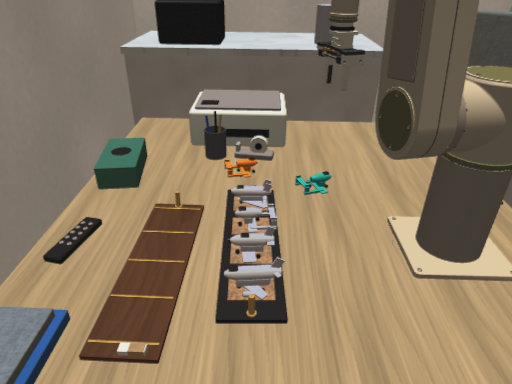

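View pics/wrist0.png

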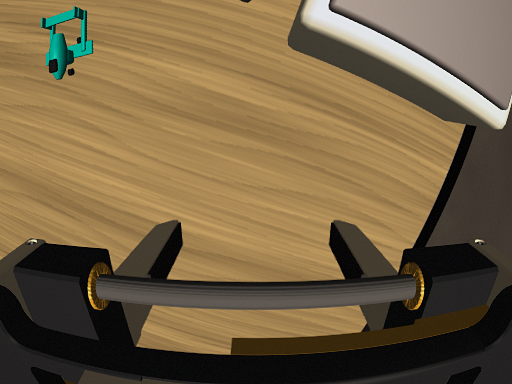

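```bash
cat > h.py <<'E'
import numpy as np,cv2
from scipy.spatial.transform import Rotation as R
def ray(c,uv):
    uv=np.atleast_2d(np.asarray(uv,float)); f=192/np.tan(np.radians(c['fov_y'])/2)
    d=np.c_[(uv[:,0]-c['cx'])/f,(uv[:,1]-c['cy'])/f,np.ones(len(uv))]
    return d@R.from_rotvec(c['attitude']).as_matrix().T
def rayw(c,uv):
    uv=np.atleast_2d(np.asarray(uv,float)); f=192/np.tan(np.radians(c['fov_y'])/2)
    p=(uv-[c['cx'],c['cy']]);r=np.linalg.norm(p,axis=1)+1e-9;th=r/f
    d=np.c_[p/r[:,None]*np.sin(th)[:,None],np.cos(th)]
    return d@R.from_rotvec(c['attitude']).as_matrix().T
def plane(c,uv,z,fish=False):
    d=(rayw if fish else ray)(c,uv); o=np.array(c['xyz']); return (o+d*((z-o[2])/d[:,2])[:,None])
def proj(c,P):
    f=192/np.tan(np.radians(c['fov_y'])/2)
    p=(np.atleast_2d(P)-c['xyz'])@R.from_rotvec(c['attitude']).as_matrix()
    return p[:,:2]/p[:,2:]*f+[c['cx'],c['cy']]
E
python3 - <<'E'
from plant import *
from h import *
for n,seed_t,seed_l in(('scene',(215,200),(300,340)),('side',(230,240),(150,270))):
    c=calibration(n); im=cv2.imread(f'pics/{n}0.png'); hsv=cv2.cvtColor(im,cv2.COLOR_BGR2HSV)
    b,g,r=[im[:,:,i].astype(int) for i in range(3)]
    blk=((np.max(im,2)<45)&(r-b<12)).astype(np.uint8)
    brown=((r-b>12)&(r<110)&(g<80)).astype(np.uint8)
    for nm,m,k in(('tray',blk,3),('ledge',brown,7)):
        m=cv2.morphologyEx(m,cv2.MORPH_CLOSE,np.ones((k,k)))
        x0,x1,y0,y1=(165,445,150,384) if n=='scene' else (95,290,180,355)
        mm=np.zeros_like(m);mm[y0:y1,x0:x1]=m[y0:y1,x0:x1]
        cs,_=cv2.findContours(mm,cv2.RETR_EXTERNAL,cv2.CHAIN_APPROX_NONE)
        ct=max(cs,key=cv2.contourArea)[:,0]
        P=plane(c,ct,.012)[:,:2]*1000
        rc=cv2.minAreaRect(P.astype(np.float32)); print(n,nm,rc, cv2.boxPoints(rc).round(0).tolist())
        hull=cv2.approxPolyDP(cv2.convexHull(ct),5,True)[:,0]; print(hull.tolist())
        cv2.polylines(im,[ct.reshape(-1,1,2)],True,(0,255,0),1)
    im=im[150:384] if n=='scene' else im[160:384]
    cv2.imwrite(f'pics/{n}_ct.png',cv2.resize(im,None,fx=1.56,fy=1.56))
E
```

```text
scene tray ((452.2838134765625, 9.921279907226562), (129.92459106445312, 466.0328674316406), 2.2757222652435303) [[378.0, 240.0], [397.0, -225.0], [526.0, -220.0], [508.0, 245.0]]
[[185, 197], [217, 152], [428, 241], [408, 297]]
scene ledge ((651.8634033203125, 95.94329833984375), (470.6341857910156, 135.06158447265625), 89.18817138671875) [[581.0, -138.0], [716.0, -140.0], [723.0, 330.0], [588.0, 332.0]]
[[167, 295], [206, 239], [443, 364], [424, 383], [311, 383]]
side tray ((452.52569580078125, 13.472640991210938), (126.46495819091797, 472.39300537109375), 2.2260656356811523) [[380.0, 247.0], [399.0, -225.0], [525.0, -220.0], [507.0, 252.0]]
[[229, 190], [282, 277], [285, 322], [216, 321]]
side ledge ((649.5174560546875, 64.98646545410156), (522.0131225585938, 130.35531616210938), 89.19518280029297) [[581.0, -195.0], [711.0, -197.0], [718.0, 325.0], [588.0, 327.0]]
[[203, 206], [160, 354], [95, 354], [95, 324], [155, 205], [178, 193]]
```

View pics/scene_ct.png

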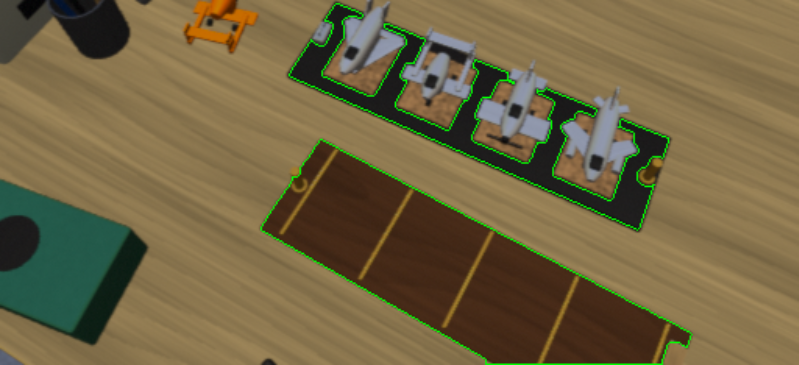

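View pics/side_ct.png

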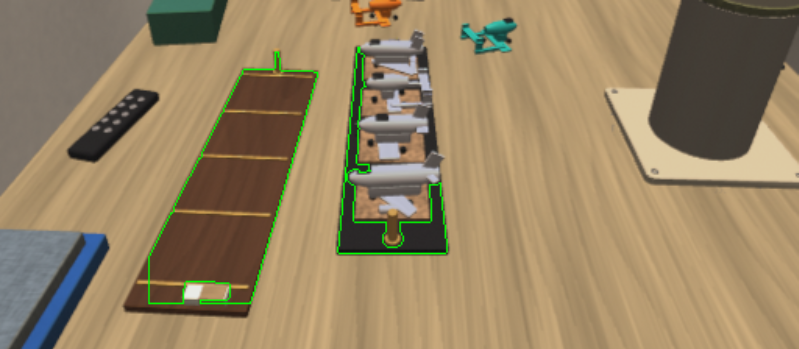

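The scene view shows the tray's post at (417,260). Counting from it: airliner (385,240), prop plane (331,216), twin-boom (283,198), delta (235,175). The ledge's post is at (191,265). Orange (140,160) and turquoise (233,103) twin-booms are off the tray and are decoys, so the bare-metal one at (283,198) is the right one. Next, a look from above.

Call:
carry_out(steps=[{"xyz": [2, 6, 1.5], "rot": [0, 0, -8]}, {"xyz": [4, 10, 3], "rot": [0, 0, -16.7]}, {"xyz": [6, 15, 4], "rot": [0, 0, -16.7]}, {"xyz": [8, 20, 4], "rot": [0, 0, -16.7]}, {"xyz": [10, 25, 4], "rot": [0, 0, -16.7]}, {"xyz": [12, 30, 4], "rot": [0, 0, -16.7]}, {"xyz": [14, 35, 4], "rot": [0, 0, -16.7]}, {"xyz": [16, 40, 4], "rot": [0, 0, -16.7]}, {"xyz": [18, 45, 4], "rot": [0, 0, -16.7]}, {"xyz": [19, 50, 4], "rot": [0, 0, -16.7]}], grip=0.6)

```text
t: 1.15
tool_pos: [0.3753, -0.1038, 0.2756]
orientation: [-2.266, 2.175, -0.001]
force: [1.0, 0.1, -0.8]
opening: 0.0558
```

Call:
carry_out(steps=[{"xyz": [0, 4, 0], "rot": [0, 0, 0]}, {"xyz": [0, 7.8, 0], "rot": [0, 0, 0]}, {"xyz": [0, 7.8, 0], "rot": [0, 0, 0]}, {"xyz": [0, 7.8, 0], "rot": [0, 0, 0]}])

```text
t: 1.55
tool_pos: [0.375, -0.0271, 0.2755]
orientation: [2.27, -2.172, 0.0]
force: [-0.2, -0.3, -0.5]
opening: 0.0555
```

```bash
cat > snap.py <<'E'
import sys
from plant import *
from h import *
import pickle
for a in sys.argv[1:]:
    n,tag=a.split(':'); c=calibration(n); im=read_camera(n)[:,:,::-1]
    cv2.imwrite(f'pics/{n}{tag}.png',im); pickle.dump(c,open(f'pics/{n}{tag}.pkl','wb'))
s=read_state();print(s['t'],s['tool_pos'].round(4),R.from_rotvec(s['orientation']).as_matrix().round(3).tolist(),s['opening'],s['force'].round(1))
E
python3 snap.py wrist:1
```

```text
1.6 [ 0.375  -0.028   0.2755] [[0.042, -0.999, -0.0], [-0.999, -0.042, -0.0], [0.0, 0.0, -1.0]] 0.055454633058340835 [-0.3  0.4  0.6]
```

View pics/wrist1.png

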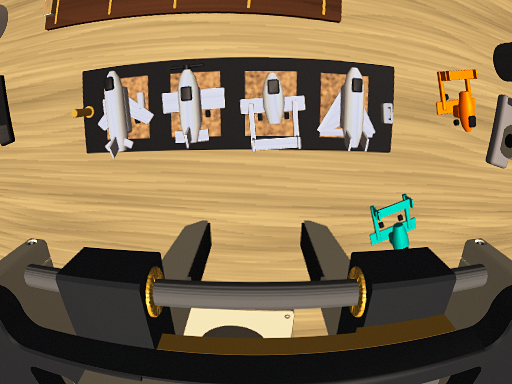

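Run:
```python
import cv2
im=cv2.imread('pics/wrist1.png')[50:170,80:400]; cv2.imwrite('pics/w1c.png',cv2.resize(im,None,fx=2.5,fy=2.5,interpolation=cv2.INTER_CUBIC))
im=cv2.imread('pics/scene0.png')[145:290,185:435]; cv2.imwrite('pics/s0c.png',cv2.resize(im,None,fx=3.2,fy=3.2,interpolation=cv2.INTER_CUBIC))
```

```text
(no output)
```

View pics/w1c.png

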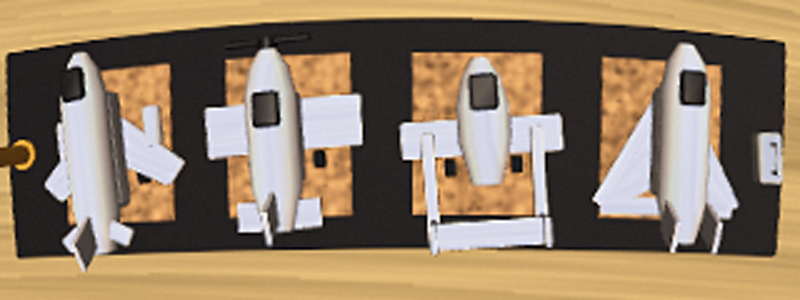

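View pics/s0c.png

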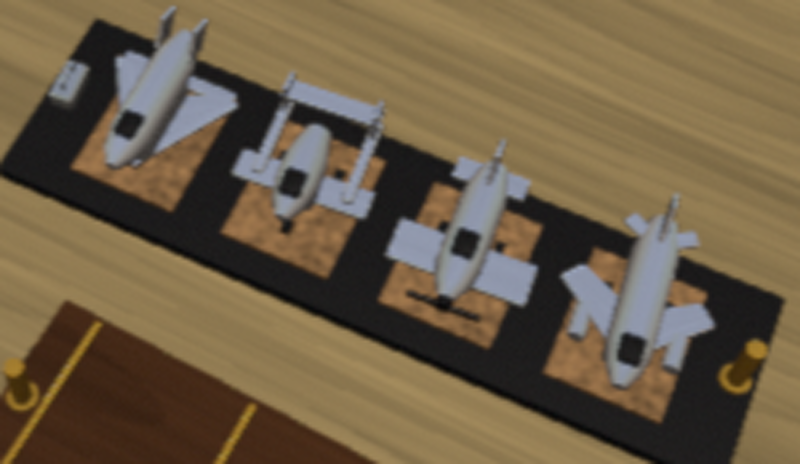

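Run:
```python
from plant import *
from h import *
import pickle
cw=pickle.load(open('pics/wrist1.pkl','rb')); cs=calibration('scene')
def tri(w,s):
    w=np.array(w)/2.5+[80,50]; s=np.array(s)/3.2+[185,145]
    d1=rayw(cw,w)[0];d2=ray(cs,s)[0];o1,o2=cw['xyz'],cs['xyz']
    d1/=np.linalg.norm(d1);d2/=np.linalg.norm(d2)
    t=np.linalg.lstsq(np.c_[d1,-d2],o2-o1,rcond=None)[0];a=o1+t[0]*d1;b=o2+t[1]*d2
    return ((a+b)/2*1e3).round(1),np.linalg.norm(a-b)*1e3
for n,w,s,L in(('liner',(78,52),(620,387),56),('prop',(266,40),(443,305),49),('boom',(480,57),(286,217),40),('delta',(684,44),(115,165),54)):
    p,e=tri(w,s); y=np.radians(2.28); print(n,p,round(e,1),'mid',(p[:2]-L*np.array([np.cos(y),np.sin(y)])).round(1), 'plane51',(plane(cw,np.array(w)/2.5+[80,50],.051,True)*1e3).round(1))
# canopy centres (top), tail ends
for n,w,s in(('linercan',(73,84),(630,350)),('propcan',(265,108),(466,243)),('boomcan',(484,91),(292,183)),('deltacan',(692,87),(128,124)),('boomtail',(491,234),(334,98)),('lfin',(84,268),(674,197)),('pfin',(268,242),(501,143))):
    print(n,*tri(w,s))
y=np.radians(2.28);ex=np.array([np.cos(y),np.sin(y)]);ey=np.array([-ex[1],ex[0]])
for k in(156,52,-52,-156): print(k,(np.array([452.4,11])+k*ey).round(1))
# post of tray base / top in the wrist, and ledge ribs in scene at z=.016
im=cv2.imread('pics/scene0.png'); hsv=cv2.cvtColor(im,cv2.COLOR_BGR2HSV)
m=cv2.inRange(hsv,(15,110,90),(30,255,255)); mm=np.zeros_like(m); mm[235:384,165:445]=m[235:384,165:445]
poly=np.zeros_like(m); cv2.fillPoly(poly,[np.int32(proj(cs,np.array([[.583,-.138,.014],[.714,-.141,.014],[.72,.33,.014],[.59,.33,.014]])))],255)
mm&=poly
N,lab,st,ce=cv2.connectedComponentsWithStats(mm)
for i in range(1,N):
    if st[i,4]>15:
        v,u=np.nonzero(lab==i);P=plane(cs,np.c_[u,v],.016)*1e3
        f=cv2.fitLine(P[:,:2].astype(np.float32),cv2.DIST_HUBER,0,.01,.01).ravel()
        print(st[i].tolist(),P.min(0).round(),P.max(0).round(),'dir deg',np.degrees(np.arctan2(f[1],f[0])).round(2),'y at x=650',(f[3]+(650-f[2])*f[1]/f[0]).round(1))
```

```text
liner [497.3 172.4  51.3] 3.6 mid [441.3 170.2] plane51 [[498.4 171.   51. ]]
prop [498.4  66.2  52.5] 3.5 mid [449.4  64.3] plane51 [[499.4  65.   51. ]]
boom [491.5 -39.1  55. ] 6.6 mid [451.5 -40.7] plane51 [[492.8 -42.5  51. ]]
delta [ 508.5 -142.8   56.9] 4.1 mid [ 454.5 -144.9] plane51 [[ 509.5 -146.9   51. ]]
linercan [479.3 169.3  62. ] 3.116272103123599
propcan [463.   62.8  65. ] 3.8844487024949217
boomcan [474.4 -42.7  64.8] 3.653093418689161
deltacan [ 485.8 -145.4   68. ] 2.255665108791408
boomtail [403.2 -50.3  53.4] 4.277116424892864
lfin [383.5 158.   73.9] 1.6514983760367201
pfin [399.   56.5  77.1] 1.3210064757699604
156 [446.2 166.9]
52 [450.3  63. ]
-52 [454.5 -41. ]
-156 [ 458.6 -144.9]
[165, 238, 151, 146, 610] [ 584. -142.   16.] [718. 157.  16.] dir deg 70.02 y at x=650 -129.7
[229, 271, 36, 59, 221] [588. -11.  16.] [707.  -4.  16.] dir deg -0.83 y at x=650 -7.2
[283, 298, 34, 62, 246] [589.  93.  16.] [709. 101.  16.] dir deg -0.99 y at x=650 96.8
[344, 325, 28, 59, 235] [588. 197.  16.] [696. 205.  16.] dir deg -0.88 y at x=650 200.8
[417, 357, 13, 27, 104] [591. 303.  16.] [640. 308.  16.] dir deg -1.31 y at x=650 304.7
[424, 368, 15, 16, 155] [607. 312.  16.] [633. 329.  16.] dir deg -22.61 y at x=650 307.6
```

Call:
carry_out(steps=[{"xyz": [1.7, 4.6, 0], "rot": [0, 0, 0]}, {"xyz": [3.4, 9.2, 0], "rot": [0, 0, 0]}, {"xyz": [5.1, 13.8, -2], "rot": [0, 0, 0]}, {"xyz": [6.9, 18, -5], "rot": [0, 0, 0]}, {"xyz": [6.9, 19.6, -9], "rot": [0, 0, 0]}, {"xyz": [6.9, 19.6, -13], "rot": [0, 0, 0]}, {"xyz": [6.9, 19.6, -16], "rot": [0, 0, 0]}, {"xyz": [6.9, 19.6, -16], "rot": [0, 0, 0]}])

```text
t: 2.4
tool_pos: [0.4409, 0.1659, 0.1104]
orientation: [2.259, -2.172, -0.008]
force: [-1.4, -0.7, -0.6]
opening: 0.0557
```

```bash
python3 snap.py wrist:2 side:2
```

```text
2.5 [0.4444 0.167  0.1159] [[0.039, -0.999, -0.001], [-0.999, -0.039, -0.0], [0.0, 0.001, -1.0]] 0.05578753610335837 [-0.5 -0.6  0.4]
```

View pics/wrist2.png

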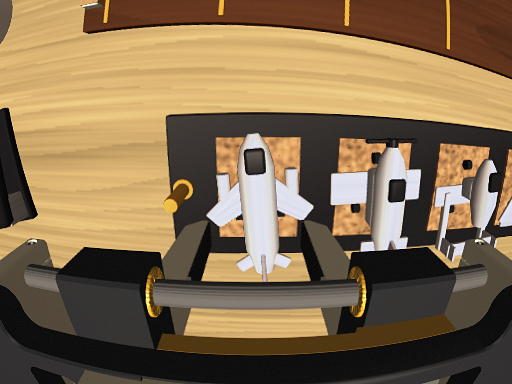

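View pics/side2.png

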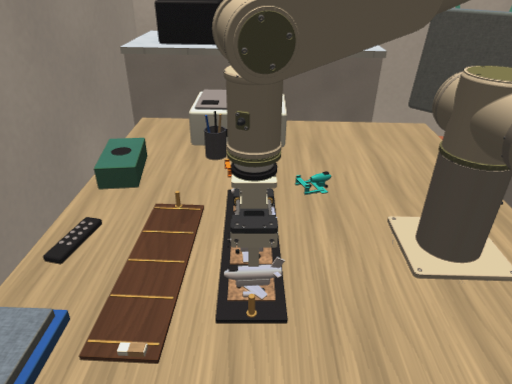

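Run:
```python
from h import *
import pickle
c=pickle.load(open('pics/wrist2.pkl','rb'));print(c['xyz'])
for n,p,z in(('nose',(253,133),.051),('can',(255,161),.064),('tail',(264,272),.060),('finTip',(265,280),.086),('wtipL',(208,213),.028),('wtipR',(312,214),.028),('engL',(222,172),.020),('engR',(287,170),.020),('post top',(170,205),.057)):
    print(n,(plane(c,p,z,True)*1e3).round(1))
```

```text
[0.52118394 0.16973397 0.25924896]
nose [[498.  169.9  51. ]]
can [[480.6 167.9  64. ]]
tail [[391.4 157.3  60. ]]
finTip [[401.6 157.9  86. ]]
wtipL [[427.2 205.4  28. ]]
wtipR [[429.5 117.4  28. ]]
engL [[461.2 194.5  20. ]]
engR [[464.9 140.6  20. ]]
post top [[444.  229.8  57. ]]
```

Call:
carry_out(steps=[{"xyz": [-0.1, -0.2, -2], "rot": [0, 0, 2.5]}, {"xyz": [-0.1, -0.2, -4], "rot": [0, 0, 2.5]}, {"xyz": [-0.1, -0.2, -5.4], "rot": [0, 0, 2.5]}, {"xyz": [-0.1, -0.2, -6.4], "rot": [0, 0, 2.5]}, {"xyz": [-0.1, -0.2, -6.4], "rot": [0, 0, 2.5]}, {"xyz": [-0.1, -0.2, -6.4], "rot": [0, 0, 2.5]}])

```text
t: 3.1
tool_pos: [0.4437, 0.1664, 0.0525]
orientation: [-2.313, 2.125, -0.001]
force: [-0.8, 0.2, 0.6]
opening: 0.0556
```

Call:
carry_out(steps=[{"xyz": [0, 0, 0], "rot": [0, 0, 0]}, {"xyz": [0, 0, 0], "rot": [0, 0, 0]}, {"xyz": [0, 0, 0], "rot": [0, 0, 0]}, {"xyz": [0, 0, 0], "rot": [0, 0, 0]}, {"xyz": [0, 0, 0], "rot": [0, 0, 0]}, {"xyz": [0, 0, 0], "rot": [0, 0, 0]}], grip=0.1, force=20)

```text
t: 3.7
tool_pos: [0.4432, 0.1662, 0.0519]
orientation: [-2.314, 2.125, -0.001]
force: [-0.1, -1.6, 3.2]
opening: 0.0269
```

```bash
python3 snap.py wrist:3 side:3
```

```text
3.8 [0.4433 0.1662 0.0519] [[0.085, -0.996, 0.0], [-0.996, -0.085, -0.0], [0.0, -0.0, -1.0]] 0.02659587187002619 [-0.7 -2.7  4.9]
```

View pics/wrist3.png

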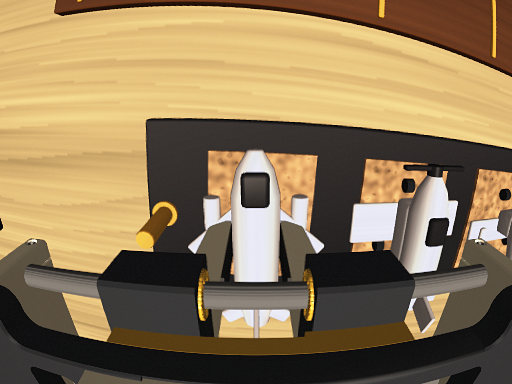

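View pics/side3.png

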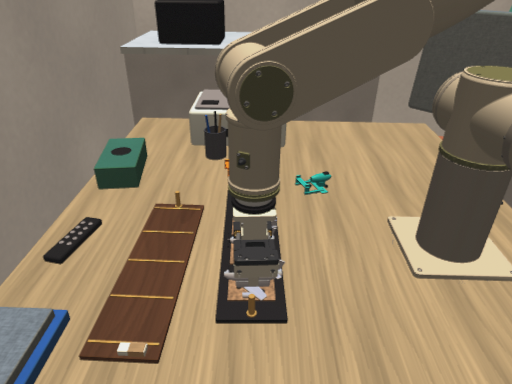

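```bash
cat > nose.py <<'E'
import sys,pickle
from h import *
t=sys.argv[1];p=eval(sys.argv[2]);z=float(sys.argv[3]);tp=np.array(eval(sys.argv[4]))
c=pickle.load(open(f'pics/wrist{t}.pkl','rb'));print((plane(c,p,z,True)*1e3).round(1)-tp*1e3)
E
python3 nose.py 3 "(256,150)" .051 "(.4433,.1662,.0519)"
python3 - <<'E'
import numpy as np
y=np.radians(-.85);ey=np.array([-np.sin(y),np.cos(y)])
for k in(-156,-52,52,156): print(k,(np.array([650,96.5])+k*ey).round(1))
E
```

```text
[[54.7  4.6 -0.9]]
-156 [647.7 -59.5]
-52 [649.2  44.5]
52 [650.8 148.5]
156 [652.3 252.5]
```

Call:
carry_out(steps=[{"xyz": [0, 0, 1], "rot": [0, 0, 0]}, {"xyz": [0, 0, 3], "rot": [0, 0, 0]}, {"xyz": [0, 0, 6], "rot": [0, 0, 0]}, {"xyz": [0, 0, 9], "rot": [0, 0, 0]}, {"xyz": [1.5, -1.5, 11], "rot": [0, 0, 0]}, {"xyz": [4, -4, 11], "rot": [0, 0, -1]}, {"xyz": [7, -7.5, 11], "rot": [0, 0, -2]}, {"xyz": [10, -11, 11], "rot": [0, 0, -3]}, {"xyz": [13, -14.5, 11], "rot": [0, 0, -4]}, {"xyz": [16, -17.5, 11], "rot": [0, 0, -5]}])

```text
t: 4.8
tool_pos: [0.6038, -0.0104, 0.1618]
orientation: [-2.218, 2.225, 0.001]
force: [-0.3, 1.3, -1.2]
opening: 0.0269
```

Call:
carry_out(steps=[{"xyz": [2.5, -2.8, 0], "rot": [0, 0, -0.7]}, {"xyz": [4, -4.5, 0], "rot": [0, 0, -0.7]}, {"xyz": [4.5, -5.1, 0], "rot": [0, 0, -0.7]}, {"xyz": [4.5, -5.1, -2], "rot": [0, 0, -0.7]}, {"xyz": [4.5, -5.1, -4.5], "rot": [0, 0, -0.7]}, {"xyz": [4.5, -5.1, -7], "rot": [0, 0, -0.7]}, {"xyz": [4.5, -5.1, -8], "rot": [0, 0, -0.7]}, {"xyz": [4.5, -5.1, -8], "rot": [0, 0, -0.7]}, {"xyz": [4.5, -5.1, -8], "rot": [0, 0, -0.7]}])

```text
t: 5.7
tool_pos: [0.6484, -0.0593, 0.0828]
orientation: [-2.205, 2.237, -0.001]
force: [0.2, -0.1, -2.2]
opening: 0.0266
```

```bash
python3 snap.py wrist:4 side:4 scene:4
```

```text
5.85 [ 0.6492 -0.0597  0.0837] [[-0.014, -1.0, 0.003], [-1.0, 0.014, -0.0], [0.0, -0.003, -1.0]] 0.027054664098796786 [ 0.7  0.3 -1.4]
```

View pics/wrist4.png

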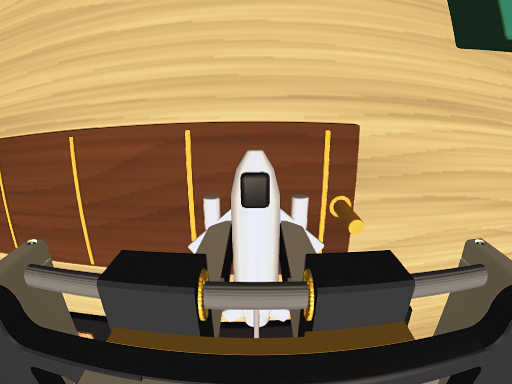

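View pics/side4.png

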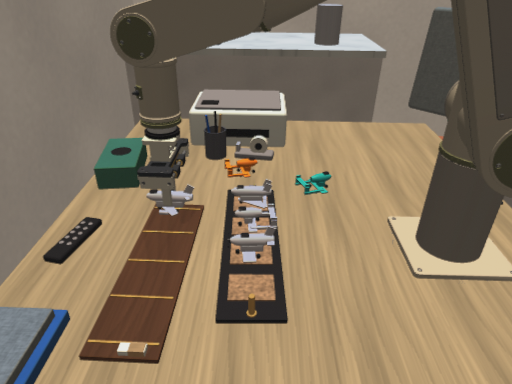

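View pics/scene4.png

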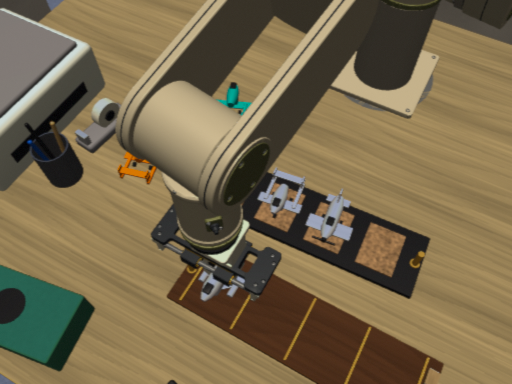

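Liner is held over its bay, centred between the ribs at px columns 190 and 327. I'll check the ribs and the front edge against the TCP in the wrist view.

```bash
for a in "(188,131) .016" "(327,131) .016" "(194,240) .016" "(322,232) .016" "(256,122) .012" "(359,125) .012" "(256,150) .083"; do set -- $a; python3 nose.py 4 "$1" $2 "(.6492,-.0597,0)"; done
```

```text
[[59.1 49.6 16. ]]
[[ 57.7 -53.2  16. ]]
[[-29.2  51.5  16. ]]
[[-23.6 -53.2  16. ]]
[[64.  -0.7 12. ]]
[[ 62.6 -79.8  12. ]]
[[54.3 -0.4 83. ]]
```

Call:
carry_out(steps=[{"xyz": [0, -0.1, -1.2], "rot": [0, 0, 0]}, {"xyz": [0, -0.1, -2.2], "rot": [0, 0, 0]}, {"xyz": [0, -0.1, -2.9], "rot": [0, 0, 0]}, {"xyz": [0, -0.1, -3.2], "rot": [0, 0, 0]}, {"xyz": [0, -0.1, -3.3], "rot": [0, 0, 0]}, {"xyz": [0, -0.1, -3.3], "rot": [0, 0, 0]}, {"xyz": [0, -0.1, -3.3], "rot": [0, 0, 0]}])

```text
t: 6.55
tool_pos: [0.6476, -0.0607, 0.0489]
orientation: [2.205, -2.237, -0.001]
force: [-4.5, 0.4, 6.4]
opening: 0.0268
```

Call:
carry_out(steps=[{"xyz": [0, 0, 0], "rot": [0, 0, 0]}, {"xyz": [0, 0, 0], "rot": [0, 0, 0]}, {"xyz": [0, 0, 0], "rot": [0, 0, 0]}, {"xyz": [0, 0, 1], "rot": [0, 0, 0]}, {"xyz": [0, 0, 4], "rot": [0, 0, 0]}, {"xyz": [0, 0, 8], "rot": [0, 0, 0]}, {"xyz": [0, 0, 10], "rot": [0, 0, 0]}, {"xyz": [-4, 2.4, 10], "rot": [0, 0, 1]}, {"xyz": [-8, 4.8, 10], "rot": [0, 0, 2]}, {"xyz": [-12, 7.2, 10], "rot": [0, 0, 3]}], grip=0.6)

```text
t: 7.55
tool_pos: [0.5271, 0.0118, 0.1493]
orientation: [-2.263, 2.178, -0.001]
force: [0.2, 1.5, -0.3]
opening: 0.0557
```

Call:
carry_out(steps=[{"xyz": [-4, 2.4, 0], "rot": [0, 0, 1]}, {"xyz": [-7.6, 5, -1], "rot": [0, 0, 2]}, {"xyz": [-7.9, 5, -3], "rot": [0, 0, 2]}, {"xyz": [-7.9, 5, -3], "rot": [0, 0, 2]}, {"xyz": [-7.9, 5, -3], "rot": [0, 0, 2]}])

```text
t: 8.05
tool_pos: [0.4495, 0.0612, 0.1195]
orientation: [-2.3, 2.139, -0.001]
force: [0.4, -0.3, 0.6]
opening: 0.0555
```

```bash
python3 snap.py wrist:5 side:5 scene:5
```

```text
8.2 [0.4505 0.0609 0.1199] [[0.072, -0.997, 0.002], [-0.997, -0.072, -0.0], [0.0, -0.002, -1.0]] 0.05593872442297226 [-0.5  0.8 -0.4]
```

View pics/wrist5.png

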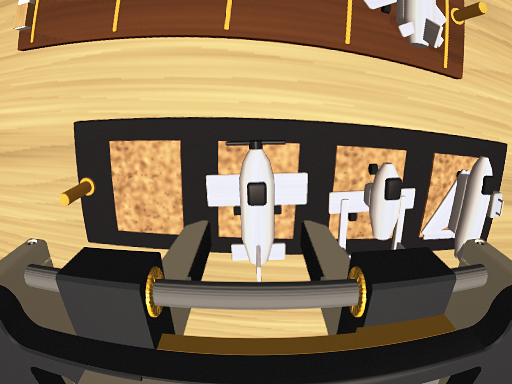

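View pics/scene5.png

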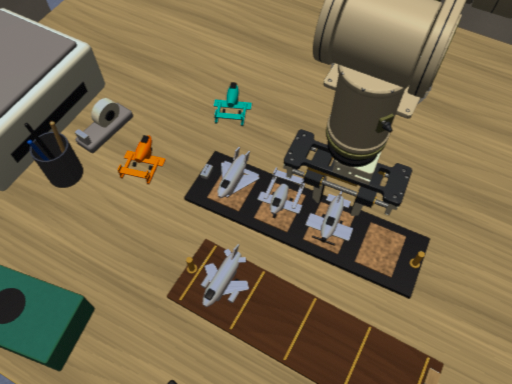

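```bash
for a in "(256,142) .051" "(257,193) .064" "(258,266) .06" "(207,190) .028" "(308,190) .028"; do set -- $a; python3 nose.py 5 "$1" $2 "(.4505,.0609,0)"; done
```

```text
[[49.   3.7 51. ]]
[[13.9  0.4 64. ]]
[[-49.5  -5.1  60. ]]
[[ 2.3 42.2 28. ]]
[[  8.5 -44.   28. ]]
```

Call:
carry_out(steps=[{"xyz": [0, 0, -2.5], "rot": [0, 0, 0]}, {"xyz": [0, 0, -4.5], "rot": [0, 0, 0]}, {"xyz": [0, 0, -6], "rot": [0, 0, 0]}, {"xyz": [0, 0, -6.7], "rot": [0, 0, 0]}, {"xyz": [0, 0, -6.7], "rot": [0, 0, 0]}, {"xyz": [0, 0, -6.7], "rot": [0, 0, 0]}])

```text
t: 8.8
tool_pos: [0.4499, 0.0612, 0.0525]
orientation: [-2.3, 2.139, -0.001]
force: [-0.0, -0.3, 0.1]
opening: 0.0554
```

Call:
carry_out(steps=[{"xyz": [0, 0, 0], "rot": [0, 0, 0]}, {"xyz": [0, 0, 0], "rot": [0, 0, 0]}, {"xyz": [0, 0, 0], "rot": [0, 0, 0]}, {"xyz": [0, 0, 0], "rot": [0, 0, 0]}, {"xyz": [0, 0, 0], "rot": [0, 0, 0]}, {"xyz": [0, 0, 0], "rot": [0, 0, 0]}], grip=0.1)

```text
t: 9.4
tool_pos: [0.4492, 0.0612, 0.0519]
orientation: [-2.301, 2.139, -0.001]
force: [-1.2, -0.6, 3.0]
opening: 0.0269
```

```bash
python3 snap.py wrist:6
```

```text
9.45 [0.4493 0.0612 0.0519] [[0.073, -0.997, 0.0], [-0.997, -0.073, -0.0], [0.0, -0.0, -1.0]] 0.02685744829051955 [-0.3 -0.3  3.3]
```

View pics/wrist6.png

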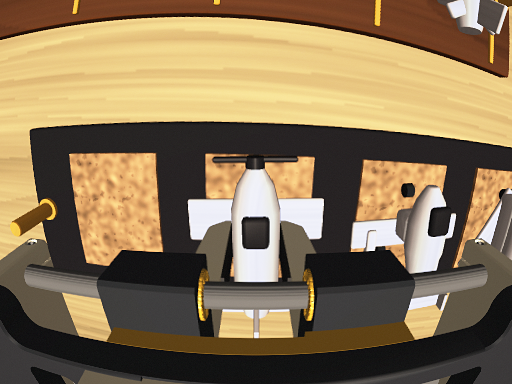

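Call:
carry_out(steps=[{"xyz": [0, 0, 1], "rot": [0, 0, 0]}, {"xyz": [0, 0, 3], "rot": [0, 0, 0]}, {"xyz": [0, 0, 6], "rot": [0, 0, 0]}, {"xyz": [1, 0, 8], "rot": [0, 0, 0]}, {"xyz": [4, -0.3, 9], "rot": [0, 0, -1]}, {"xyz": [8, -0.7, 9], "rot": [0, 0, -2]}, {"xyz": [12, -1, 9], "rot": [0, 0, -3]}, {"xyz": [16, -1.4, 9], "rot": [0, 0, -4]}, {"xyz": [19, -1.7, 9], "rot": [0, 0, -5]}, {"xyz": [19.9, -1.7, 8], "rot": [0, 0, -5]}])

```text
t: 10.45
tool_pos: [0.6513, 0.0438, 0.1331]
orientation: [-2.202, 2.237, -0.004]
force: [-0.9, -0.2, -2.0]
opening: 0.0267
```

Call:
carry_out(steps=[{"xyz": [0, 0, -2], "rot": [0, 0, 0]}, {"xyz": [0, 0, -4.5], "rot": [0, 0, 0]}, {"xyz": [0, 0, -5], "rot": [0, 0, 0]}, {"xyz": [0, 0, -5], "rot": [0, 0, 0]}, {"xyz": [0, 0, -5], "rot": [0, 0, 0]}])

```text
t: 10.95
tool_pos: [0.6486, 0.0443, 0.083]
orientation: [-2.205, 2.237, -0.001]
force: [0.6, 0.4, -0.7]
opening: 0.0267
```

```bash
python3 snap.py wrist:7
```

```text
11.0 [0.649  0.0443 0.0835] [[-0.015, -1.0, 0.002], [-1.0, 0.015, 0.0], [-0.0, -0.002, -1.0]] 0.026957493519128566 [ 0.8 -0.8 -0.5]
```

View pics/wrist7.png

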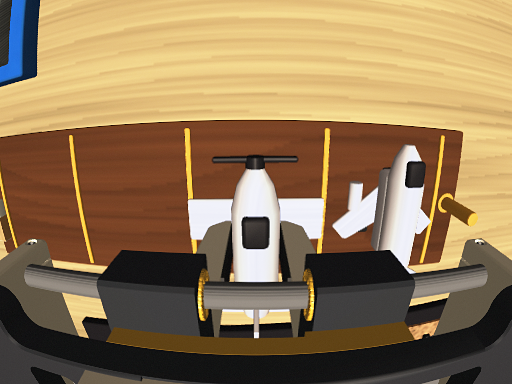

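```bash
for a in "(256,155) .083" "(256,121) .012" "(410,146) .048" "(415,173) .061" "(441,140) .016" "(324,140) .016" "(187,130) .016"; do set -- $a; python3 nose.py 7 "$1" $2 "(.649,.0443,0)"; done
```

```text
[[52.  -0.7 83. ]]
[[65.1 -1.1 12. ]]
[[  52.7 -106.6   48. ]]
[[  36.7 -105.1   61. ]]
[[  54.5 -156.4   16. ]]
[[ 51.3 -51.5  16. ]]
[[60.3 50.  16. ]]
```

Call:
carry_out(steps=[{"xyz": [-0.2, -0.1, -1.2], "rot": [0, 0, 0]}, {"xyz": [-0.2, -0.1, -2.2], "rot": [0, 0, 0]}, {"xyz": [-0.2, -0.1, -2.9], "rot": [0, 0, 0]}, {"xyz": [-0.2, -0.1, -3.2], "rot": [0, 0, 0]}, {"xyz": [-0.2, -0.1, -3.3], "rot": [0, 0, 0]}, {"xyz": [-0.2, -0.1, -3.3], "rot": [0, 0, 0]}, {"xyz": [-0.2, -0.1, -3.3], "rot": [0, 0, 0]}])

```text
t: 11.7
tool_pos: [0.6459, 0.0433, 0.049]
orientation: [2.205, -2.237, -0.0]
force: [-3.5, 0.4, 5.2]
opening: 0.0269
```

Call:
carry_out(steps=[{"xyz": [0, 0, 0], "rot": [0, 0, 0]}, {"xyz": [0, 0, 0], "rot": [0, 0, 0]}, {"xyz": [0, 0, 0], "rot": [0, 0, 0]}, {"xyz": [0, 0, 1], "rot": [0, 0, 0]}, {"xyz": [0, 0, 4], "rot": [0, 0, 0]}, {"xyz": [0, 0, 8], "rot": [0, 0, 0]}, {"xyz": [0, 0, 10], "rot": [0, 0, 0]}, {"xyz": [-4, -1.6, 10], "rot": [0, 0, 1]}, {"xyz": [-8, -3.4, 10], "rot": [0, 0, 2]}, {"xyz": [-12, -5.2, 10], "rot": [0, 0, 3]}], grip=0.6)

```text
t: 12.7
tool_pos: [0.5251, -0.0091, 0.1494]
orientation: [-2.264, 2.177, -0.002]
force: [-0.3, -1.2, 0.7]
opening: 0.056
```

Call:
carry_out(steps=[{"xyz": [-4, -1.8, 0], "rot": [0, 0, 1]}, {"xyz": [-7, -3.2, -1], "rot": [0, 0, 2]}, {"xyz": [-7.3, -3.2, -3], "rot": [0, 0, 2]}, {"xyz": [-7.3, -3.2, -3], "rot": [0, 0, 2]}, {"xyz": [-7.3, -3.2, -3], "rot": [0, 0, 2]}])

```text
t: 13.2
tool_pos: [0.4534, -0.0407, 0.1194]
orientation: [-2.3, 2.139, -0.001]
force: [-0.7, -0.8, 0.9]
opening: 0.0557
```

```bash
python3 snap.py wrist:8
```

```text
13.25 [ 0.454  -0.0406  0.1199] [[0.073, -0.997, 0.001], [-0.997, -0.073, -0.0], [0.0, -0.001, -1.0]] 0.05585440333368329 [-0.1  1.2 -0.6]
```

View pics/wrist8.png

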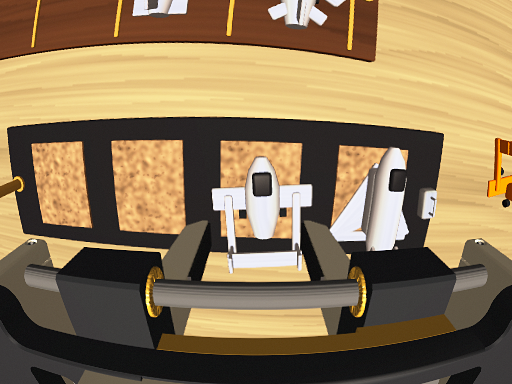

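```bash
for a in "(261,156) .051" "(262,183) .064" "(263,239) .055" "(264,259) .035" "(213,198) .028" "(312,197) .028" "(256,157) .051"; do set -- $a; python3 nose.py 8 "$1" $2 "(.454,-.0406,0)"; done
```

```text
[[39.2 -1.1 51. ]]
[[22.  -2.9 64. ]]
[[-26.6  -7.8  55. ]]
[[-56.5 -11.6  35. ]]
[[-4.1 36.4 28. ]]
[[  2.8 -48.6  28. ]]
[[38.2  2.5 51. ]]
```

Call:
carry_out(steps=[{"xyz": [0, -0.4, -2.5], "rot": [0, 0, 0.5]}, {"xyz": [0, -0.4, -4.5], "rot": [0, 0, 0.5]}, {"xyz": [0, -0.4, -5.8], "rot": [0, 0, 0.5]}, {"xyz": [0, -0.4, -6.4], "rot": [0, 0, 0.5]}, {"xyz": [0, -0.4, -6.4], "rot": [0, 0, 0.5]}, {"xyz": [0, -0.4, -6.4], "rot": [0, 0, 0.5]}])

```text
t: 13.85
tool_pos: [0.4538, -0.0447, 0.0555]
orientation: [-2.31, 2.128, -0.001]
force: [-0.3, 0.5, -0.2]
opening: 0.0555
```

Call:
carry_out(steps=[{"xyz": [0, 0, 0], "rot": [0, 0, 0]}, {"xyz": [0, 0, 0], "rot": [0, 0, 0]}, {"xyz": [0, 0, 0], "rot": [0, 0, 0]}, {"xyz": [0, 0, 0], "rot": [0, 0, 0]}, {"xyz": [0, 0, 0], "rot": [0, 0, 0]}, {"xyz": [0, 0, 0], "rot": [0, 0, 0]}], grip=0.1)

```text
t: 14.45
tool_pos: [0.4533, -0.0448, 0.0549]
orientation: [-2.31, 2.129, -0.001]
force: [-0.5, -0.5, 2.6]
opening: 0.0272
```

```bash
python3 snap.py wrist:9
```

```text
14.5 [ 0.4533 -0.0449  0.0549] [[0.081, -0.997, 0.001], [-0.997, -0.081, -0.0], [0.0, -0.0, -1.0]] 0.027145946182271796 [-0.6  0.   3. ]
```

View pics/wrist9.png

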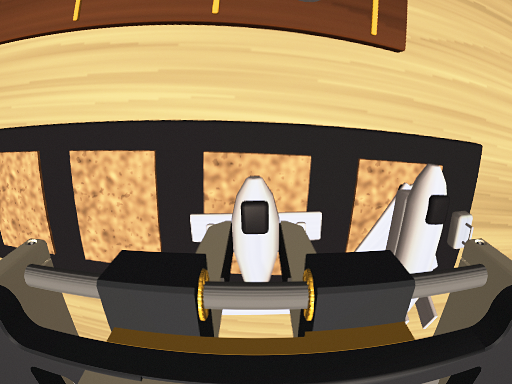

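Call:
carry_out(steps=[{"xyz": [0, 0, 1], "rot": [0, 0, 0]}, {"xyz": [0, 0, 3], "rot": [0, 0, 0]}, {"xyz": [0, 0, 6], "rot": [0, 0, 0]}, {"xyz": [0, 0, 9], "rot": [0, 0, 0]}, {"xyz": [1.5, 1.5, 10], "rot": [0, 0, 0]}, {"xyz": [4, 4, 10], "rot": [0, 0, -1]}, {"xyz": [7, 7, 10], "rot": [0, 0, -2]}, {"xyz": [10, 10, 10], "rot": [0, 0, -3]}, {"xyz": [13, 13, 10], "rot": [0, 0, -4]}, {"xyz": [16, 16, 10], "rot": [0, 0, -5]}])

```text
t: 15.5
tool_pos: [0.6138, 0.1168, 0.1548]
orientation: [2.214, -2.228, -0.001]
force: [0.4, -1.0, -0.4]
opening: 0.0269
```

Call:
carry_out(steps=[{"xyz": [2.4, 2.2, 0], "rot": [0, 0, -0.5]}, {"xyz": [3.6, 3.2, 0], "rot": [0, 0, -0.5]}, {"xyz": [3.6, 3.2, -2], "rot": [0, 0, -0.5]}, {"xyz": [3.6, 3.2, -4.5], "rot": [0, 0, -0.5]}, {"xyz": [3.6, 3.2, -6.7], "rot": [0, 0, -0.5]}, {"xyz": [3.6, 3.2, -7], "rot": [0, 0, -0.5]}, {"xyz": [3.6, 3.2, -7], "rot": [0, 0, -0.5]}, {"xyz": [3.6, 3.2, -7], "rot": [0, 0, -0.5]}])

```text
t: 16.3
tool_pos: [0.6499, 0.1474, 0.0863]
orientation: [-2.204, 2.236, -0.002]
force: [0.8, -1.4, -0.8]
opening: 0.0267
```

```bash
python3 snap.py wrist:10;python3 nose.py 9 "(255,177)" .051 "(.4533,-.0449,0)"
```

```text
16.35 [0.6502 0.1474 0.0867] [[-0.015, -1.0, 0.003], [-1.0, 0.015, 0.0], [-0.0, -0.003, -1.0]] 0.026767817517658474 [ 0.4 -0.3 -1.3]
[[39.7  3.8 51. ]]
```

View pics/wrist10.png

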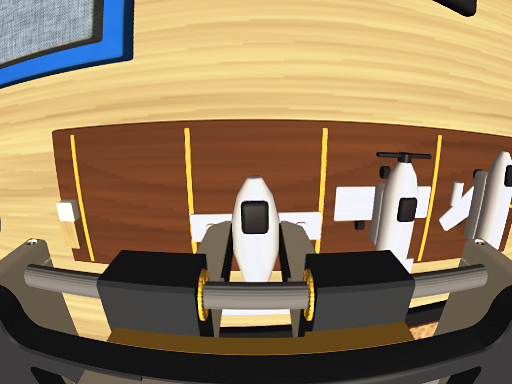

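```bash
for a in "(255,177) .0825" "(256,121) .012" "(187,129) .016" "(324,129) .016" "(192,212) .016" "(321,212) .016" "(439,138) .016" "(403,158) .048"; do set -- $a; python3 nose.py 10 "$1" $2 "(.6502,.1474,0)"; done
```

```text
[[39.6  0.  82.5]]
[[65.1 -1.1 12. ]]
[[60.9 50.8 16. ]]
[[ 59.4 -52.1  16. ]]
[[-5.3 51.4 16. ]]
[[ -6.9 -52.4  16. ]]
[[  55.8 -156.4   16. ]]
[[  43.6 -103.6   48. ]]
```

Call:
carry_out(steps=[{"xyz": [0, -0.1, -1.2], "rot": [0, 0, 0]}, {"xyz": [0, -0.1, -2.2], "rot": [0, 0, 0]}, {"xyz": [0, -0.1, -2.9], "rot": [0, 0, 0]}, {"xyz": [0, -0.1, -3.2], "rot": [0, 0, 0]}, {"xyz": [0, -0.1, -3.3], "rot": [0, 0, 0]}, {"xyz": [0, -0.1, -3.3], "rot": [0, 0, 0]}, {"xyz": [0, -0.1, -3.3], "rot": [0, 0, 0]}])

```text
t: 17.05
tool_pos: [0.6489, 0.1463, 0.0519]
orientation: [2.205, -2.237, -0.0]
force: [-3.6, -0.7, 5.3]
opening: 0.0268
```

Call:
carry_out(steps=[{"xyz": [0, 0, 0], "rot": [0, 0, 0]}, {"xyz": [0, 0, 0], "rot": [0, 0, 0]}, {"xyz": [0, 0, 0], "rot": [0, 0, 0]}, {"xyz": [0, 0, 1], "rot": [0, 0, 0]}, {"xyz": [0, 0, 4], "rot": [0, 0, 0]}, {"xyz": [0, 0, 8], "rot": [0, 0, 0]}, {"xyz": [0, 0, 10], "rot": [0, 0, 0]}, {"xyz": [-2.4, -3.6, 10], "rot": [0, 0, 1]}, {"xyz": [-4.8, -7.2, 10], "rot": [0, 0, 2]}, {"xyz": [-7.2, -11, 10], "rot": [0, 0, 3]}], grip=0.6)

```text
t: 18.05
tool_pos: [0.5765, 0.0356, 0.1527]
orientation: [-2.264, 2.176, -0.002]
force: [-0.4, -0.8, 1.2]
opening: 0.0561
```

Call:
carry_out(steps=[{"xyz": [-2.4, -3.6, 0], "rot": [0, 0, 1]}, {"xyz": [-4.8, -7.2, 0], "rot": [0, 0, 2]}, {"xyz": [-7.2, -10.8, 0], "rot": [0, 0, 2]}, {"xyz": [-9.6, -14.4, 0], "rot": [0, 0, 2]}, {"xyz": [-12, -18.1, -1], "rot": [0, 0, 2]}, {"xyz": [-12, -18.1, -3.2], "rot": [0, 0, 2]}, {"xyz": [-12, -18.1, -3.2], "rot": [0, 0, 2]}, {"xyz": [-12, -18.1, -3.2], "rot": [0, 0, 2]}])

```text
t: 18.85
tool_pos: [0.4571, -0.1444, 0.1202]
orientation: [-2.301, 2.139, 0.001]
force: [-0.1, 0.5, 0.6]
opening: 0.0561
```

```bash
python3 snap.py wrist:11
```

```text
18.9 [ 0.4577 -0.1443  0.1207] [[0.073, -0.997, 0.001], [-0.997, -0.073, -0.0], [0.0, -0.001, -1.0]] 0.05596779775819456 [ 0.2 -0.2  1.2]
```

View pics/wrist11.png

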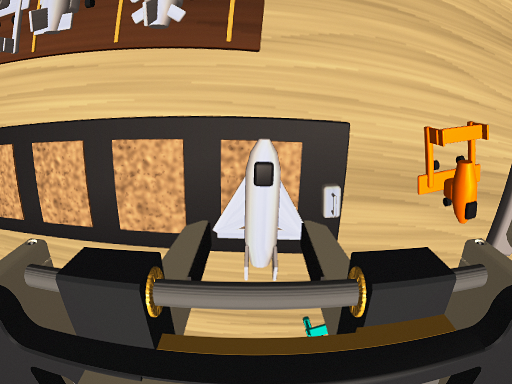

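```bash
for a in "(265,138) .051" "(263,175) .064" "(261,270) .055" "(245,277) .08" "(275,277) .08" "(213,238) .028" "(302,238) .028"; do set -- $a; python3 nose.py 11 "$1" $2 "(.4577,-.1443,0)"; done
```

```text
[[52.7 -3.1 51. ]]
[[27.7 -3.3 64. ]]
[[-56.5  -8.6  55. ]]
[[-48.    4.6  80. ]]
[[-46.5 -18.   80. ]]
[[-42.8  35.7  28. ]]
[[-37.1 -45.   28. ]]
```

Call:
carry_out(steps=[{"xyz": [-0.1, -0.6, -2.5], "rot": [0, 0, -1.3]}, {"xyz": [-0.1, -0.6, -4.5], "rot": [0, 0, -1.3]}, {"xyz": [-0.1, -0.6, -6], "rot": [0, 0, -1.3]}, {"xyz": [-0.1, -0.6, -6.7], "rot": [0, 0, -1.3]}, {"xyz": [-0.1, -0.6, -6.7], "rot": [0, 0, -1.3]}, {"xyz": [-0.1, -0.6, -6.7], "rot": [0, 0, -1.3]}])

```text
t: 19.5
tool_pos: [0.457, -0.1506, 0.0538]
orientation: [-2.277, 2.164, -0.002]
force: [0.5, -0.5, -0.0]
opening: 0.0555
```

Call:
carry_out(steps=[{"xyz": [0, 0, 0], "rot": [0, 0, 0]}, {"xyz": [0, 0, 0], "rot": [0, 0, 0]}, {"xyz": [0, 0, 0], "rot": [0, 0, 0]}, {"xyz": [0, 0, 0], "rot": [0, 0, 0]}, {"xyz": [0, 0, 0], "rot": [0, 0, 0]}, {"xyz": [0, 0, 0], "rot": [0, 0, 0]}], grip=0.1)

```text
t: 20.1
tool_pos: [0.4562, -0.1507, 0.0529]
orientation: [-2.276, 2.165, -0.0]
force: [-0.8, 0.7, 4.2]
opening: 0.0269
```

```bash
python3 snap.py wrist:12
```

```text
20.15 [ 0.4562 -0.1507  0.0529] [[0.05, -0.999, 0.0], [-0.999, -0.05, -0.0], [0.0, -0.0, -1.0]] 0.027050820310128114 [-0.2  0.4  3.5]
```

View pics/wrist12.png

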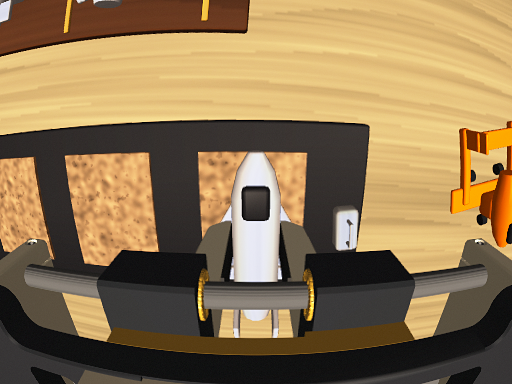

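Call:
carry_out(steps=[{"xyz": [0, 0, 1], "rot": [0, 0, 0]}, {"xyz": [0, 0, 3], "rot": [0, 0, 0]}, {"xyz": [0, 0, 6], "rot": [0, 0, 0]}, {"xyz": [0, 0, 9], "rot": [0, 0, 0]}, {"xyz": [0.5, 1, 11], "rot": [0, 0, 0]}, {"xyz": [2, 4, 11], "rot": [0, 0, -1]}, {"xyz": [3.7, 7.6, 11], "rot": [0, 0, -2]}, {"xyz": [5.4, 11.2, 11], "rot": [0, 0, -3]}, {"xyz": [7.1, 14.8, 11], "rot": [0, 0, -3.7]}, {"xyz": [8.9, 18.4, 11], "rot": [0, 0, -3.7]}])

```text
t: 21.15
tool_pos: [0.5453, 0.0348, 0.163]
orientation: [2.204, -2.238, 0.0]
force: [0.5, -0.6, -1.9]
opening: 0.0271
```

Call:
carry_out(steps=[{"xyz": [1.8, 3.6, 0], "rot": [0, 0, 0]}, {"xyz": [3.6, 7.2, 0], "rot": [0, 0, 0]}, {"xyz": [5.4, 10.8, 0], "rot": [0, 0, 0]}, {"xyz": [7.2, 14.4, 0], "rot": [0, 0, 0]}, {"xyz": [9, 18, 0], "rot": [0, 0, 0]}, {"xyz": [10.3, 21, 0], "rot": [0, 0, 0]}, {"xyz": [10.7, 21.9, 0], "rot": [0, 0, 0]}, {"xyz": [10.7, 21.9, -3], "rot": [0, 0, 0]}, {"xyz": [10.7, 21.9, -6], "rot": [0, 0, 0]}, {"xyz": [10.7, 21.9, -8], "rot": [0, 0, 0]}])

```text
t: 22.15
tool_pos: [0.6506, 0.2513, 0.08]
orientation: [2.203, -2.235, -0.002]
force: [-0.9, 0.5, -1.5]
opening: 0.0268
```

Call:
carry_out(steps=[{"xyz": [0, 0, 0], "rot": [0, 0, 0]}, {"xyz": [0, 0, 0], "rot": [0, 0, 0]}])

```text
t: 22.35
tool_pos: [0.6518, 0.2516, 0.0828]
orientation: [2.204, -2.237, -0.001]
force: [1.0, -0.0, -1.1]
opening: 0.027
```

```bash
python3 snap.py wrist:13 scene:13; python3 nose.py 12 "(257,152)" .051 "(.4562,-.1507,0)"
```

```text
22.45 [0.6533 0.2523 0.085 ] [[-0.015, -1.0, 0.003], [-1.0, 0.015, 0.001], [-0.001, -0.003, -1.0]] 0.026678934371316913 [ 0.3  0.1 -1.2]
[[53.7  2.1 51. ]]
```

View pics/wrist13.png

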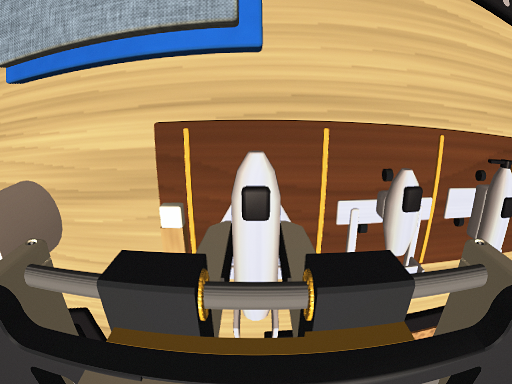

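View pics/scene13.png

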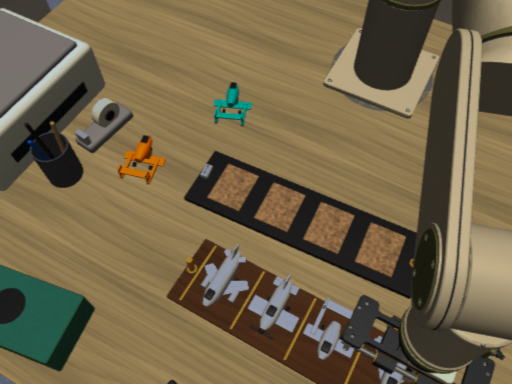

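Call:
carry_out(steps=[{"xyz": [0, -0.1, -1.2], "rot": [0, 0, 0]}, {"xyz": [0, -0.1, -2.2], "rot": [0, 0, 0]}, {"xyz": [0, -0.1, -2.9], "rot": [0, 0, 0]}, {"xyz": [0, -0.1, -3.2], "rot": [0, 0, 0]}, {"xyz": [0, -0.1, -3.2], "rot": [0, 0, 0]}, {"xyz": [0, -0.1, -3.3], "rot": [0, 0, 0]}, {"xyz": [0, -0.1, -3.3], "rot": [0, 0, 0]}])

```text
t: 23.15
tool_pos: [0.652, 0.2513, 0.0499]
orientation: [2.205, -2.237, -0.0]
force: [-2.9, -0.6, 3.1]
opening: 0.0268
```

Call:
carry_out(steps=[{"xyz": [0, 0, 0], "rot": [0, 0, 0]}, {"xyz": [0, 0, 0], "rot": [0, 0, 0]}, {"xyz": [0, 0, 0], "rot": [0, 0, 0]}, {"xyz": [0, 0, 0], "rot": [0, 0, 0]}, {"xyz": [0, 0, 1], "rot": [0, 0, 0]}, {"xyz": [0, 0, 4], "rot": [0, 0, 0]}, {"xyz": [0, 0, 8], "rot": [0, 0, 0]}, {"xyz": [0, 0, 12], "rot": [0, 0, 0]}, {"xyz": [-4, -2.5, 14], "rot": [0, 0, 0]}, {"xyz": [-8, -5, 16], "rot": [0, 0, 0]}], grip=0.6)

```text
t: 24.15
tool_pos: [0.5743, 0.2025, 0.2108]
orientation: [-2.204, 2.235, -0.002]
force: [0.5, -0.6, 0.9]
opening: 0.056
```

Call:
carry_out(steps=[{"xyz": [-4, -2.5, 1], "rot": [0, 0, 0]}, {"xyz": [-8, -5, 2], "rot": [0, 0, 0]}, {"xyz": [-12, -7.5, 3], "rot": [0, 0, 0]}, {"xyz": [-13, -10, 4], "rot": [0, 0, 0]}, {"xyz": [-13, -11, 4], "rot": [0, 0, 0]}, {"xyz": [-13, -11, 4], "rot": [0, 0, 0]}, {"xyz": [-13, -11, 4], "rot": [0, 0, 0]}])

```text
t: 24.85
tool_pos: [0.4446, 0.0929, 0.2486]
orientation: [-2.204, 2.238, 0.0]
force: [-0.4, 0.0, -0.0]
opening: 0.0559
```

```bash
python3 snap.py wrist:14 side:14 scene:14
```

```text
25.0 [0.4442 0.0932 0.248 ] [[-0.014, -1.0, -0.001], [-1.0, 0.014, 0.0], [-0.0, 0.001, -1.0]] 0.055320434936186644 [-0.5 -0.2 -0.2]
```

View pics/wrist14.png

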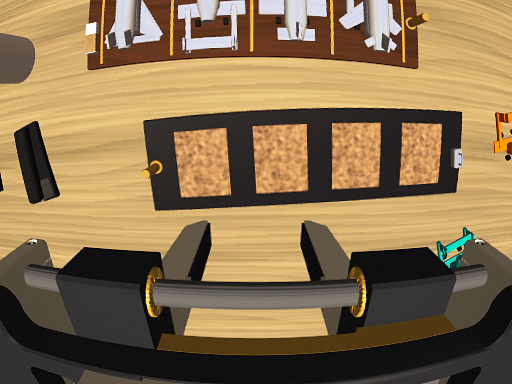

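View pics/side14.png

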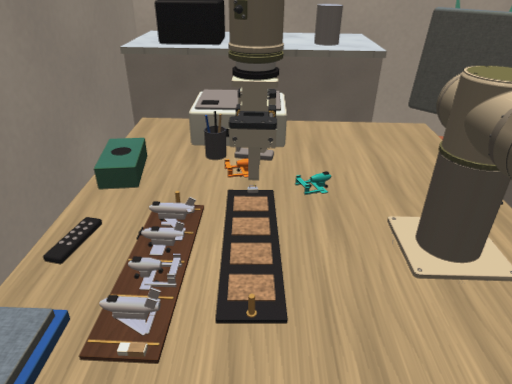

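View pics/scene14.png

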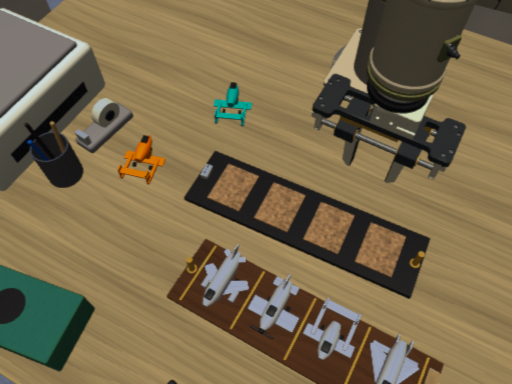

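All four stand on the ledge: scene px liner (222,277), prop (274,305), boom (328,340), delta (395,360). One look from above will let me measure the positions.

Call:
carry_out(steps=[{"xyz": [4, 0, 2], "rot": [0, 0, 0]}, {"xyz": [8, 0, 4], "rot": [0, 0, 0]}, {"xyz": [12, 0, 4], "rot": [0, 0, 0]}, {"xyz": [12, 0, 4], "rot": [0, 0, 0]}, {"xyz": [12, 0, 4], "rot": [0, 0, 0]}, {"xyz": [12, 0, 4], "rot": [0, 0, 0]}])

```text
t: 25.6
tool_pos: [0.5633, 0.093, 0.2882]
orientation: [2.205, -2.236, -0.001]
force: [-0.0, -0.1, -0.0]
opening: 0.0554
```

```bash
python3 snap.py wrist:15
python3 - <<'E'
import cv2
im=cv2.imread('pics/wrist15.png')[30:200,60:460]; cv2.imwrite('pics/w15c.png',cv2.resize(im,None,fx=2,fy=2,interpolation=cv2.INTER_CUBIC))
E
```

```text
25.65 [0.5632 0.093  0.2887] [[-0.014, -1.0, -0.0], [-1.0, 0.014, 0.0], [-0.0, 0.0, -1.0]] 0.05577095170419939 [-0.7 -1.  -0.2]
```

View pics/w15c.png

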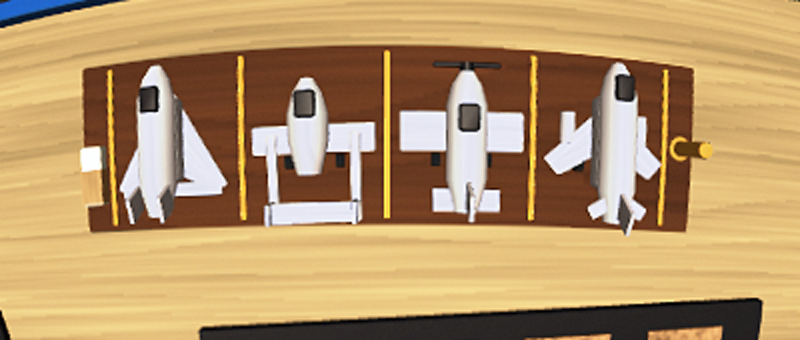

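Run:
```python
from h import *
import pickle
c=pickle.load(open('pics/wrist15.pkl','rb'))
g=lambda p,z:(plane(c,np.array(p)/2+[60,30],z,True)[0]*1e3)
# frame from plate corners (z .012) and middle rib
cs=np.array([g(p,.012) for p in((84,69),(693,70),(686,231),(92,232))]);print(cs.round(1).tolist())
A=np.radians(-.85);ex=np.array([np.cos(A),np.sin(A)]);ey=np.array([-ex[1],ex[0]])
o=cs[:,:2].mean(0)-65*ex;print('origin',o)
for n,p,L,tail in(('liner',(621,63),56,None),('prop',(466,62),49,None),('boom',(304,78),40,(313,210)),('delta',(154,66),54,None)):
    q=g(p,.048)[:2]-o; print(n,'mid x',(q@ex-L).round(1),'nose y',(q@ey).round(1))
for a,b in(((545,165),(660,163)),((400,131),(523,131)),((252,140),(375,136)),((121,190),(226,188))):
    a,b=g(a,.025)[:2]-o,g(b,.025)[:2]-o; m=(a+b)/2;d=a-b; print('wing mid y',(m@ey).round(1),'yaw vs ledge',np.degrees(np.arctan2(-d@ex,d@ey)).round(1))
```

```text
[[717.6, 326.5, 12.0], [709.6, -140.4, 12.0], [582.6, -138.8, 12.0], [588.8, 327.7, 12.0]]
origin [584.66545648  94.70681575]
liner mid x 64.5 nose y -157.1
prop mid x 64.4 nose y -50.3
boom mid x 62.9 nose y 54.3
delta mid x 64.8 nose y 158.4
wing mid y -155.0 yaw vs ledge 4.3
wing mid y -50.8 yaw vs ledge 1.4
wing mid y 51.9 yaw vs ledge 0.4
wing mid y 156.3 yaw vs ledge -1.9
```

All within about 2.5 mm of the bay centres and well inside the yaw limit. Gripper is clear, so I'm handing it in.

```bash
python3 -c "
from plant import *
print(close_job())"
```

```text
the job is handed in; nothing more can be done
None
```

I moved all four aircraft from the tray to the ledge and handed the job in at about 26 s of the 86 s allowed. Counted from each brass post, the order is airliner, propeller plane, twin-boom, delta jet. Each was gripped across the fuselage with 20 N and lowered until a light wheel contact of 3–6 N before I opened the jaws.

- **Position and height:** The last wrist view put every aircraft within about 2.5 mm of its bay centre, both along and across the row. I did not measure height or tilt directly. All four look level on their wheels in the scene and side pictures.
- **Heading:** Noses point away from the robot and headings are within about 5° of the ledge, against a limit of 12.6°. The largest was the airliner, at roughly 4°; that figure comes from wing-tip pixels, so it is only a rough reading.
- **Disagreement:** Before gripping, the scene and wrist cameras disagreed by 1–7 mm. I relied on the closer wrist views for each grasp and placing.
- **Left alone:** The orange and turquoise look-alikes were not touched, and the gripper was clear of everything at hand-in.

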